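# Seal the slide carton in the dry box

## Robot

A 7-joint arm with a two-finger parallel gripper is mounted at the origin on a cart in front of the work surface, level with it; the furniture and walls round the work are solid. World frame = base frame: x ahead of the robot, y to its left, z up, the work surface at z = 0. Lengths are in m, angles in rad, forces in N, time in s.
With the tool pointing down it reaches from about 0.35 to 0.9 m from the base axis. Payload 19.9 kg.
Tool frame: the origin (TCP) lies between the finger pads; the fingertips stand 19 mm ahead of it and the grasp point (between the pads) is the TCP; z points along the fingers, y is the line along which they close (so a half turn about z gives the same grasp; the last joint's range is limited). The gripper opens to 94 mm and grips with 3 to 60 N. Pads are 16 mm wide; open, the fingers measure 119 mm over their backs; the gripper's body (75 mm by 177 mm) begins 78 mm behind the grasp point.
Start: joints at [-1.226, 0.417, -0.01, 1.614, 0.005, 1.111, -0.053], TCP at [0.236, 0.579, 0.224] pointing down, gripper open.
Joint ranges: [-2.81, 2.81], [-0.39, 2.02], [-1.27, 1.25], [0.06, 2.57], [-1.19, 4.33], [0.19, 2], [-2.82, 2.82]. Speed limits (rad/s): [1.89, 1.89, 2.39, 2.39, 3.01, 3.01, 3.01].

## Interface

Orientations are given as a 3x3 rotation matrix whose columns are the frame's x, y, z axes.
In Python, from rig import robot gives the robot as it stands. Calls block until the motion is done:
- robot.move_ptp(position, orientation): joint-space move of the TCP to a pose.
- robot.move_linear(position, velocity=0.15, frame=None, threshold=None): straight line of the TCP; frame=None keeps the orientation; velocity is the mean speed in m/s. With threshold (N) it stops when the force on the tool has changed by that much, and returns True; else False.
- robot.goto_joints(angles): joint-space move.
- robot.gripper_to(opening): finger opening in m; the grip force is fixed at half the most; returns when the fingers have stopped.
- robot.pause(seconds).
- robot.ik(position, orientation): joint angles nearest the present ones, or None.
- robot.get_state(): the state.
- robot.grab_frame(name): name is "scene" or "top" or "wrist"; returns the picture (384x512x3 uint8, red, green, blue); there is no depth.
- robot.camera_info(name): a dict with "fx", "fy", "cx", "cy" (pixels), "rvec" (rotation vector, rad) and "tvec" (3), from world to camera coordinates, as OpenCV has them. Camera axes: x right, y down, z forward; pixel columns grow to the right and rows downward; lengths in m; the calibration is good to about 2 mm. A picture is of the moment at which its call begins: read the wrist's pose just before it. camera_info takes no time and is no camera call; for the wrist camera it gives the pose at the moment of the call.
A pose or a line that the arm cannot do raises robot.PlanningError and nothing moves.
- robot.sign_off(): hands the job in; it is judged then, once.
The state is a dict: "time": time; "qpos": joint angles; "joint_vel": joint speeds; "effort": joint torques, N m; "ee_pos": TCP position; "tool_rot": TCP orientation; "force": force on the tool from outside, world axes, zero at the start; "moment": the same for the moment, N m; "opening": finger opening in m; "grasp_force": force on a finger pad.
Only numpy, scipy, OpenCV 4.12 (cv2) and the standard library are available. Lean on these libraries where they do the work, as an engineer would, in place of code of your own. Each camera call takes 0.05 s, during which the arm holds its last target. There are 200 camera calls.

## Task

Put the carton of slides away dry: lay it flat inside the open dry box, set the lid square over the box, then press the lid down corner by corner on its round pads until all four corners have snapped home and it sits flat on its gasket. Let go of everything at the end and do not disturb the other things on the bench.

Things in the scene. Friction and masses are not known exactly. Their poses are not given: they have to be found in the camera images.
- dry_box: open dry box: light grey plastic box with a black rubber gasket on its rim, fixed on the bench. Outside 106 (x) x 130 (y), wall 5 (bands round it 2.5 further out), inside 96 x 120, floor 4 thick, rim 56 high. Origin: centre of its underside on the bench; z up, y along its longer side
- dry_box_rim (a point): centre of the box's mouth at rim height (56 above its origin). The gasket stands 2.5 proud of the rim until the lid squeezes it. Four sprung snap beads stick out 3.5 from the two long walls (-x and +x sides), 9.6 below the rim and 46 either side of the middle; they catch the lid
- lid: loose grey lid, 122 (x) x 146 (y), 0.2 kg, lying right way up on the bench. Origin: centre of its lower edge; z up; top plate at z = 22.5. Skirt 19 deep goes outside the box (4 clearance), inner lip 16 deep goes inside (lower 7 tapered 6 inward, then 1.2 clearance). Fits either way round. Origin above bench: about 43 set on the box and resting on the snap beads, 37 to 38 when home all round
- lid_handle (a point): middle of the lid's bridge handle, a bar 14 wide (lid's x) x 74 long (lid's y) x 13 high; this point lies 16.5 above the top plate and 39 above the lid's origin, the bar's top 23 above the plate. Grasp it across its 14 mm width
- carton: white carton of microscope slides, 30 (x) x 80 (y) x 28 (z), 0.11 kg, lying on the bench; origin: centre of its underside, z up, y along its length
- pad_front_left (a point): centre of the top of a round press pad (22 across, 1.6 high, black centre) at a corner of the lid's top: x -42, y +56, z +24.1 from the lid's origin. About 7 to 14 N straight down snaps a corner home, up to 20 N where two go together; the lid twists a little and other corners may tip up meanwhile; pressing in the middle would need over 30 N. Height above the bench: 61 when this corner is home, about 67 while it rests proud
- pad_front_right (a point): centre of the top of a round press pad (22 across, 1.6 high, black centre) at a corner of the lid's top: x -42, y -56, z +24.1 from the lid's origin. Height above the bench: 61 when this corner is home, about 67 while it rests proud
- pad_back_left (a point): centre of the top of a round press pad (22 across, 1.6 high, black centre) at a corner of the lid's top: x +42, y +56, z +24.1 from the lid's origin. Height above the bench: 61 when this corner is home, about 67 while it rests proud
- pad_back_right (a point): centre of the top of a round press pad (22 across, 1.6 high, black centre) at a corner of the lid's top: x +42, y -56, z +24.1 from the lid's origin. Height above the bench: 61 when this corner is home, about 67 while it rests proud
- marker: bystander: black-and-white marker pen, 138 x 14 x 15, lying between the lid and the box; leave in place
- oil_bottle: bystander: small brown dropper bottle, 26 across, 66 high, standing behind the gap between the lid and the box; leave standing
- reagent_carton: bystander: small red carton, 22 x 30 x 26, behind the box; leave in place
Things that resemble listed ones, but are neither listed nor needed, are in the scene too. Of the things that look like the carton, the larger one is meant.

How it is judged:
On the way, in this order (a step that is already met when the one before it is completed fails the run):
1. the carton lies flat inside the box, let go (x of carton in the frame of dry_box between -0.04 and 0.04 m and y of carton in the frame of dry_box between -0.05 and 0.05 m and z of carton in the frame of dry_box below 0.012 m and angle between carton's own z axis and vertical below 0.15 rad and contact force between carton and the fingers below 0.1 N), for 0.2 s.
2. with the lid on the box, one corner has been pressed home while another still stands proud (corner by corner, not all at once) (horizontal distance between lid and dry_box below 0.01 m and z of any of pad_front_left, pad_front_right, pad_back_left, pad_back_right in the frame of dry_box below 0.0631 m and z of any of pad_front_left, pad_front_right, pad_back_left, pad_back_right in the frame of dry_box above 0.0641 m), for 0.05 s.
At the end, for the whole second after the job is handed in: The carton lies flat inside the box; the lid is on the box, centred within 5 mm, all four corner pads within 2 mm of their fully home height, lid parallel to the box within 0.02 rad; everything let go and at rest (x of carton in the frame of dry_box between -0.04 and 0.04 m and y of carton in the frame of dry_box between -0.05 and 0.05 m and z of carton in the frame of dry_box below 0.012 m and angle between carton's own z axis and vertical below 0.15 rad and horizontal distance between lid and dry_box below 0.005 m and z of each of pad_front_left, pad_front_right, pad_back_left, pad_back_right in the frame of dry_box below 0.0631 m and angle between the z axis of lid and the z axis of dry_box, either way round below 0.02 rad and linear speed of each of lid, carton below 0.02 m/s); the robot touches nothing.
It fails at once if the marker is shifted by more than 3 cm or tipped over (distance of marker from where it was at the start of the episode above 0.03 m).
It fails at once if the oil bottle is shifted by more than 3 cm or tipped over (distance of oil_bottle from where it was at the start of the episode above 0.03 m or angle between oil_bottle's own z axis and vertical above 0.5 rad).
It fails at once if the reagent carton is shifted by more than 3 cm or tipped over (distance of reagent_carton from where it was at the start of the episode above 0.03 m).
It also fails if it takes over 72 s, if anything falls off the work surface, if the arm or the gripper's body presses on something with over 40 N, if the wrist force passes 120 N, or if a joint passes its speed limit or range.

## Working session

There is one attempt and no reset: what is moved stays moved. The work goes in short steps, each a Python script; the robot and the scene stay as the last script left them, time stands still between calls to the robot, and variables do not carry over. Pictures are saved under pics/ and viewed, at most 11 in all, crops included, and the job is handed in when it is done.

```bash
mkdir -p pics; ls; python3 - <<'E'
from rig import robot
import cv2
for n in("top","scene"):
    im=robot.grab_frame(n); cv2.imwrite(f"pics/{n}0.png",im[:,:,::-1]); 
    c=robot.camera_info(n); print({k:(v if isinstance(v,(int,float)) else list(v)) for k,v in c.items()})
print(robot.get_state()["time"])
E
```

```text
pics
{'fx': 388.12480396200436, 'fy': 388.12480396200436, 'cx': 251.5602104004153, 'cy': 192.78947552483783, 'rvec': [np.float64(2.215798854365553), np.float64(-2.173148992284845), np.float64(0.05590730695208061)], 'tvec': [np.float64(0.06506462378106785), np.float64(0.570703384509519), np.float64(1.252005577715768)]}
{'fx': 459.1195903539425, 'fy': 459.1195903539425, 'cx': 258.68226597448444, 'cy': 189.184179287338, 'rvec': [np.float64(1.9032045156635067), np.float64(-1.2020657330854672), np.float64(0.6350967016071385)], 'tvec': [np.float64(-0.18913905913233084), np.float64(0.3588025461629186), np.float64(0.782655933914785)]}
0.1
```

View pics/top0.png

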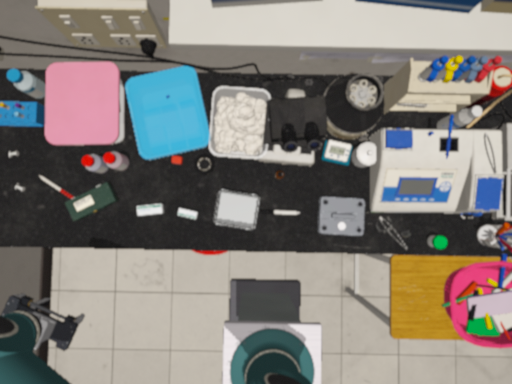

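View pics/scene0.png

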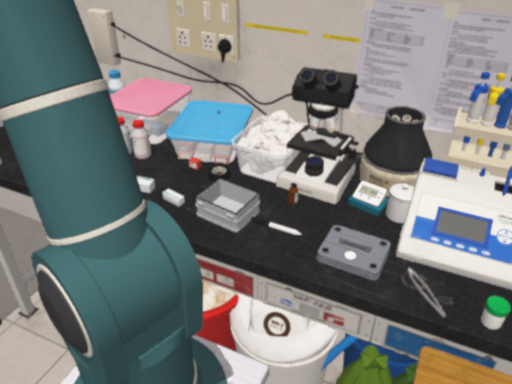

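The top view shows two white cartons at (149,210) and (187,213). The left one is longer, so it should be the one meant. The box is at (237,209), the lid at (342,216), the marker at (286,212), the bottle at (280,176) and the red carton at (176,160). I'll confirm with an enlarged crop and measure.

```bash
cat > h.py <<'E'
import numpy as np, cv2
from rig import robot
def ray(ci,uv,z):
    R=cv2.Rodrigues(np.array(ci["rvec"],float))[0]; t=np.array(ci["tvec"],float)
    uv=np.atleast_2d(np.array(uv,float))
    d=np.c_[(uv[:,0]-ci["cx"])/ci["fx"],(uv[:,1]-ci["cy"])/ci["fy"],np.ones(len(uv))]@R
    c=-R.T@t
    return c+d*((z-c[2])/d[:,2])[:,None]
def proj(ci,P):
    K=np.array([[ci["fx"],0,ci["cx"]],[0,ci["fy"],ci["cy"]],[0,0,1]])
    return cv2.projectPoints(np.array(P,float).reshape(-1,1,3),np.array(ci["rvec"],float),np.array(ci["tvec"],float),K,None)[0][:,0]
def down(yaw):  # tool z down, tool y axis at angle yaw in world xy
    y=np.array([np.cos(yaw),np.sin(yaw),0]); z=np.array([0,0,-1.]); return np.c_[np.cross(y,z),y,z]
def rect(ci,mask,z):
    """oriented rectangle (world) of the largest blob in the mask, on plane z: centre, long, short, yaw of long side"""
    c=max(cv2.findContours(mask.astype(np.uint8),0,1)[0],key=cv2.contourArea)
    p=ray(ci,c[:,0],z)[:,:2]
    (cx,cy),(w,h),a=cv2.minAreaRect((p*1000).astype(np.float32)); a=np.radians(a)
    if w<h: w,h,a=h,w,a+np.pi/2
    return np.array([cx,cy])/1000,w,h,(a+np.pi/2)%np.pi-np.pi/2
E
python3 - <<'E'
from h import *
ci=robot.camera_info("top"); im=cv2.imread("pics/top0.png"); g=im.min(2)
for n,(x0,y0,x1,y1),th,z in[("A",(130,198,170,222),120,.028),("B",(172,202,203,226),120,.028),("box",(205,180,268,238),110,.056),("lid",(312,190,372,242),70,.0225),("marker",(270,204,304,222),100,.01)]:
    m=np.zeros(g.shape,bool); m[y0:y1,x0:x1]=g[y0:y1,x0:x1]>th
    print(n,*rect(ci,m,z))
print(ray(ci,[(280,176),(176,160)],.03), ray(ci,[(342,226)],.0225))
cv2.imwrite("pics/crop1.png",cv2.resize(im[180:245,130:375],(784,208),interpolation=cv2.INTER_CUBIC))
print(down(np.pi/2)); s=robot.get_state(); print(s["tool_rot"])
E
```

```text
A [0.50930634 0.40542422] 85.34992980957031 35.94574737548828 -1.4517122880260551
B [0.49942947 0.28281668] 65.80641174316406 27.869430541992188 1.3721560679339029
box [0.51524109 0.12174176] 133.22181701660156 115.85125732421875 1.4296776843185244
lid [ 0.50017569 -0.21579539] 151.3132781982422 126.90088653564453 1.5317262888648346
marker [ 0.50872839 -0.03758658] 85.17080688476562 16.872596740722656 1.5315646349866667
[[ 0.62465742 -0.01472748  0.03      ]
 [ 0.67013701  0.32292381  0.03      ]] [[ 0.46722574 -0.21798224  0.0225    ]]
[[-1.000000e+00  6.123234e-17  0.000000e+00]
 [ 6.123234e-17  1.000000e+00  0.000000e+00]
 [ 0.000000e+00  0.000000e+00 -1.000000e+00]]
[[-9.26123779e-01  3.77219609e-01 -3.35531786e-04]
 [ 3.77219748e-01  9.26123177e-01 -1.05985626e-03]
 [-8.90548023e-05 -1.10812730e-03 -9.99999382e-01]]
```

View pics/crop1.png

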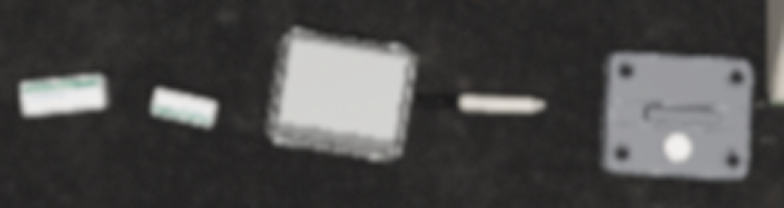

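The crop confirms it: A, at (149,210) in the top view, measures about 85 mm by mask against about 66 mm for B at (187,213). A fits the 80x30 carton. The lid has four dark pads, and the white disc on it looks like a label. I'll move above carton A and look with the wrist camera.

```bash
python3 - <<'E'
from h import *
robot.move_ptp([.509,.405,.16],down(.119))
ci=robot.camera_info("wrist"); im=robot.grab_frame("wrist")[:,:,::-1]; cv2.imwrite("pics/w1.png",im)
s=robot.get_state(); print(s["time"],s["qpos"],s["ee_pos"],s["force"])
print(proj(ci,[[.509,.405,.028],s["ee_pos"]]))
E
```

```text
1.4 [-0.91982721  0.53666186  0.27524085  1.61203176 -0.1654095   1.01540416
 -0.47134103] [0.50774041 0.40675059 0.16028029] [-0.47523936  0.166356   -0.34816329]
[[254.78270734 187.10411626]
 [253.0880362  238.8270765 ]]
```

View pics/w1.png

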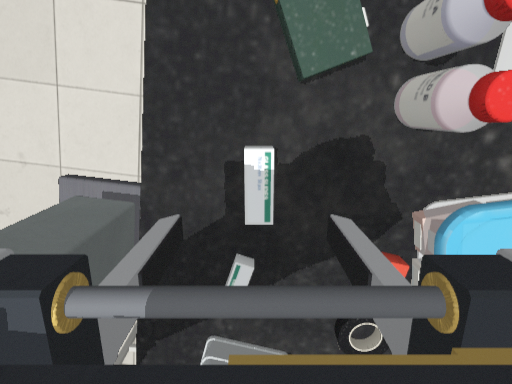

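The carton spans about (244–274, 146–224), centred near (259,186), between the open fingers. I'll refine its pose by mask and grasp it, then look over the box.

```bash
python3 - <<'E'
from h import *
ci=robot.camera_info("wrist"); im=robot.grab_frame("wrist")
m=np.zeros(im.shape[:2],bool); m[130:240,225:295]=im[130:240,225:295].max(2)>115
c,w,h,a=rect(ci,m,.028); print(c,w,h,a)
yaw=a-np.pi/2; yaw=(yaw+np.pi/2)%np.pi-np.pi/2
R=down(yaw)
robot.move_ptp([*c,.09],R)
robot.move_linear([*c,.022],.1,frame=R)
robot.gripper_to(0.0); s=robot.get_state(); print(s["opening"],s["grasp_force"],s["ee_pos"],s["time"])
robot.move_linear([*c,.17],.2)
R=down(1.43-np.pi/2)
robot.move_ptp([.515,.122,.20],R)
s=robot.get_state(); print(s["opening"],s["grasp_force"],s["ee_pos"],s["time"])
ci=robot.camera_info("wrist"); im=robot.grab_frame("wrist")[:,:,::-1]; cv2.imwrite("pics/w2.png",im)
print(proj(ci,[[.515,.122,.056],[.515,.122,.004]]))
import json; json.dump({k:np.array(v).tolist() for k,v in ci.items()},open("ci2.json","w"))
E
```

```text
[0.51286237 0.40636957] 82.08757781982422 30.102392196655273 -1.4496807788122719
0.029744867804313523 29.99996781349182 [0.5128246  0.40637164 0.02196399] 3.6667
0.02968028727192146 29.999927580356598 [0.51509642 0.12370056 0.19977415] 5.6583
[[253.74435965 184.43974294]
 [253.86223639 174.50207741]]
```

View pics/w2.png

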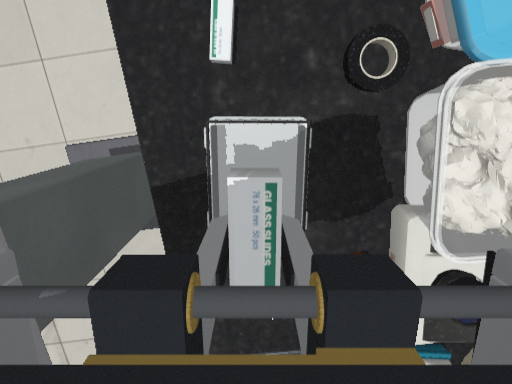

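The box rim shows at u≈207–309 with its far edge at row 118, so the box is about 4 mm further in +x than estimated. The carton is held straight in the box mouth. I'll place it, release, and take an unobstructed look at the box.

```bash
python3 - <<'E'
from h import *
R=down(1.43-np.pi/2)
robot.move_linear([.518,.122,.10],.2,frame=R)
print(robot.move_linear([.518,.122,.0265],.06,threshold=4))
s=robot.get_state(); print(s["ee_pos"],s["force"],s["time"])
robot.gripper_to(.045)
robot.move_linear([.518,.122,.12],.15)
robot.move_ptp([.518,.07,.26],R)
ci=robot.camera_info("wrist"); im=robot.grab_frame("wrist")[:,:,::-1]; cv2.imwrite("pics/w3.png",im)
print(proj(ci,[[.518,.122,.056]]),robot.get_state()["time"])
import json; json.dump({k:np.array(v).tolist() for k,v in ci.items()},open("ci3.json","w"))
E
```

```text
False
[0.51821549 0.12205045 0.02682976] [ 0.29155318 -0.48740758 -0.79661525] 7.7333
[[248.05802071 130.16659989]] 9.675
```

View pics/w3.png

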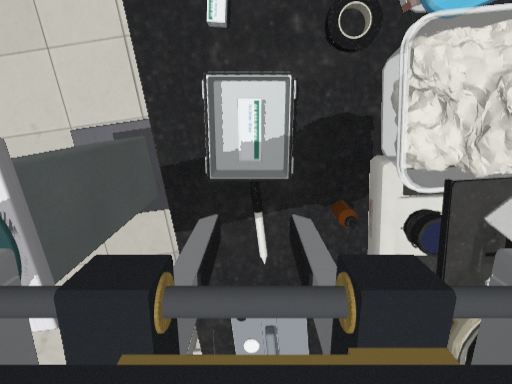

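The carton lies flat in the box and is released (centre near (250,130)). The rim outline is about (206–294, 73–180). I'll measure it by mask.

```bash
python3 - <<'E'
from h import *; import json
ci=json.load(open("ci3.json")); im=cv2.imread("pics/w3.png"); g=im.min(2).astype(int)
print("row100",g[100,198:225],g[100,278:302]); print("row160",g[160,198:225],g[160,278:302])
print("col230",g[66:92,230],g[165:188,230]);print("col270",g[66:92,270],g[165:188,270])
for th in(60,80,100,120):
    m=np.zeros(g.shape,bool); m[66:188,198:302]=g[66:188,198:302]>th
    print(th,*rect(ci,m,.056))
print("expected corners",proj(ci,[[.518+a*.053,.122+b*.065,.056] for a in(-1,1) for b in(-1,1)]))
cv2.imwrite("pics/crop3.png",cv2.resize(im[62:192,192:308],(696,600)[:2] if 0 else (535,600),interpolation=cv2.INTER_CUBIC))
E
```

```text
row100 [ 35  41  44  48  44  42  82  54  32 206 137  91  88  89  88  88 142 146
 146 146 146 145 147 145 206 209 209] [207 206 206 205 206 206 206 143 108 104 104 159 151  73  51  62  29  24
  29  37  41  41  42  42]
row160 [ 24  22  28  27  23  26  20 131  93  43  32 116 115  88  89  87  87  89
 139 142 142 142 140 142 141 142 141] [142 142 142 143 142 130  91  88  87 100 139  54  34  90 137  94  38  28
  28  30  33  29  32  33]
col230 [ 43  39  38  42  42  76  80  51 105 165 156  88  90  90 129 187 210 210
 209 209 209 209 208 208 208 208] [141 141 140 140 131 111 102 101 102 100 102 100 117 106  47  33  30  26
  29  27  27  25  28]
col270 [ 42  43  45  44  48  80  80  52  75 153 154  87  89  88 104 177 208 207
 208 207 208 207 208 208 208 208] [140 141 142 141 132 112 103 103 103 100 102 103 120 105  48  33  29  30
  27  29  27  29  30]
60 [0.51913281 0.12351242] 124.39503479003906 100.67670440673828 1.429805782366957
80 [0.51902802 0.12416109] 123.06787872314453 100.11080169677734 1.4309887585231706
100 [0.51894916 0.12416159] 123.0678939819336 99.69798278808594 1.4307739745812555
120 [0.52054205 0.12645811] 104.99955749511719 84.5622787475586 1.4309280384503165
expected corners [[214.23391645 187.60762785]
 [194.84281314  80.27088914]
 [297.19364347 176.23720514]
 [285.47340961  66.62675318]]
```

View pics/crop3.png

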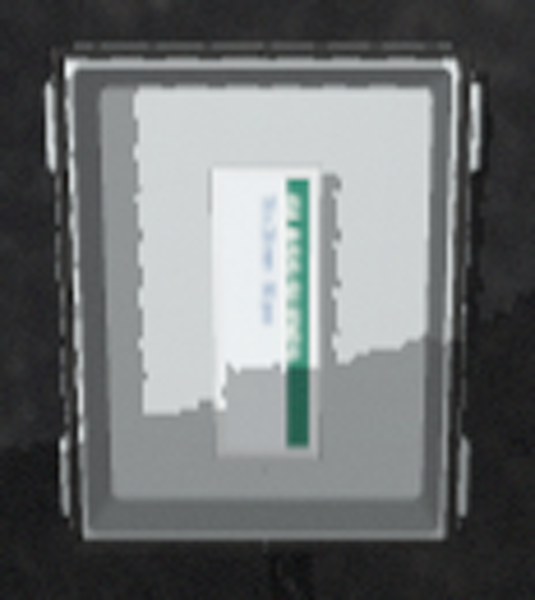

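The bright inner outline (123x100 mm, concentric with the mouth) gives the box centre at (0.519, 0.124) and the long axis at 1.431 rad. Next I'll look at the lid from the same relative viewpoint.

```bash
python3 - <<'E'
from h import *; import json
R=down(-.04)
robot.move_ptp([.502,-.27,.26],R); robot.gripper_to(.05)
ci=robot.camera_info("wrist"); im=robot.grab_frame("wrist")[:,:,::-1]; cv2.imwrite("pics/w4.png",im)
print(proj(ci,[[.502+a*.061,-.216+b*.073,.0225] for a in(-1,1) for b in(-1,1)]),robot.get_state()["time"])
json.dump({k:np.array(v).tolist() for k,v in ci.items()},open("ci4.json","w"))
E
```

```text
[[210.20940542 182.57718615]
 [201.40986203  69.95493263]
 [298.35238286 179.27170158]
 [298.20401135  65.97268787]] 11.3333
```

View pics/w4.png

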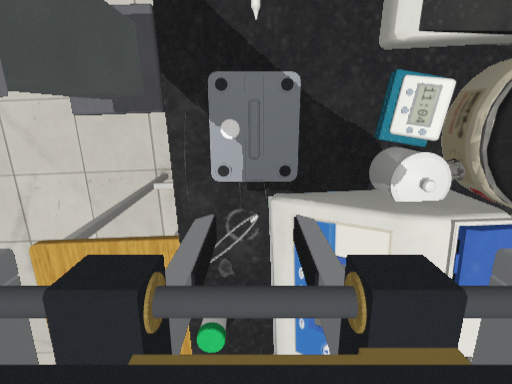

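The lid is at about (208–300, 70–181) with pads at (220,85), (288,84), (223,171) and (285,170). I'll locate the pads by mask, grasp the handle and carry the lid over the box.

```bash
python3 - <<'E'
from h import *; import json
ci=json.load(open("ci4.json")); im=cv2.imread("pics/w4.png"); g=im.max(2)
P=[]
for u,v in[(220,85),(288,84),(223,171),(285,170)]:
    w=g[v-7:v+8,u-7:u+8]; ys,xs=np.nonzero(w<w.min()+25); P.append((u-7+xs.mean(),v-7+ys.mean()))
W=ray(ci,P,.0241)[:,:2]; c=W.mean(0); d=(W[0]+W[1]-W[2]-W[3]); x=(W[1]+W[3]-W[0]-W[2])
print(np.round(W,4),c,np.linalg.norm(d)/2,np.linalg.norm(x)/2)
yaw=(np.arctan2(d[1],d[0])-np.pi/2+np.arctan2(x[1],x[0]))/2; print("yaw",yaw,np.arctan2(d[1],d[0])-np.pi/2)
bar=np.array([(248,98),(259,98),(248,158),(259,158)]); print("bar",ray(ci,bar,.0455)[:,:2].mean(0))
R=down(yaw)
robot.move_ptp([*c,.12],R)
print(robot.move_linear([*c,.0435],.08,threshold=6))
robot.gripper_to(0); s=robot.get_state(); print(s["opening"],s["grasp_force"],s["ee_pos"],s["force"],s["time"])
robot.move_linear([s["ee_pos"][0],s["ee_pos"][1],.17],.15)
R=down(1.431-np.pi/2)
robot.move_ptp([.519,.124,.18],R)
s=robot.get_state(); print(s["opening"],s["ee_pos"],s["time"])
ci=robot.camera_info("wrist"); im=robot.grab_frame("wrist")[:,:,::-1]; cv2.imwrite("pics/w5.png",im)
E
```

```text
[[ 0.4643 -0.1605]
 [ 0.5482 -0.1637]
 [ 0.4601 -0.2725]
 [ 0.544  -0.2757]] [ 0.50415841 -0.21808966] 0.11203848285066735 0.08403826542879651
yaw -0.03791261996142883 -0.037627050296077824
bar [ 0.50391439 -0.21703527]
False
0.013210422691939519 30.000094771385193 [ 0.5041578  -0.21808962  0.04352172] [-0.91009819  0.6450092   1.51534228] 13.7417
0.014040119289132246 [0.51920938 0.12265206 0.17989907] 16.025
```

View pics/w5.png

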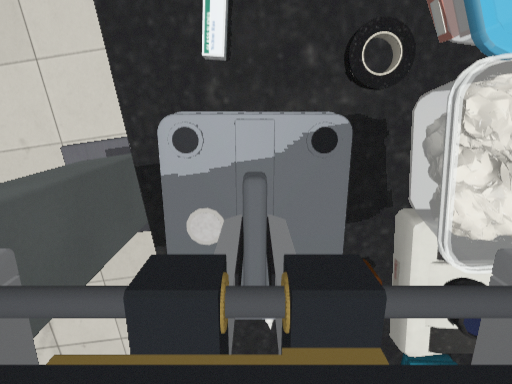

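The lid is held level, with its far pads at (186,140) and (324,140). I'll check the offset, then lower it with a force stop.

```bash
python3 - <<'E'
from h import *
ci=robot.camera_info("wrist"); s=robot.get_state(); p=s["ee_pos"]
print("lid offset in hand",(ray(ci,[(186,140),(324,140)],.1606)[:,:2].mean(0)-p[:2])@np.c_[[np.cos(-.14),np.sin(-.14)],[-np.sin(-.14),np.cos(-.14)]])
R=down(1.431-np.pi/2)
robot.move_linear([.519,.124,.112],.15,frame=R)
print(robot.move_linear([.519,.124,.086],.04,threshold=7))
s=robot.get_state(); print(s["ee_pos"],s["force"],s["moment"],s["time"])
E
```

```text
lid offset in hand [0.00136375 0.0559903 ]
True
[0.51855093 0.12404734 0.0861638 ] [-2.98167863 -0.47225173 12.95542924] [ 0.04709361  0.93552069 -0.0376579 ] 17.3083
```

It stopped at the resting-on-beads height (origin ≈ 0.043). Release and look.

```bash
python3 - <<'E'
from h import *; import json
R=down(1.431-np.pi/2)
robot.gripper_to(.035)
robot.move_linear([.5185,.124,.14],.15)
robot.move_ptp([.519,.07,.28],R)
ci=robot.camera_info("wrist"); im=robot.grab_frame("wrist")[:,:,::-1]; cv2.imwrite("pics/w6.png",im)
A=np.array([[np.cos(-.14),-np.sin(-.14)],[np.sin(-.14),np.cos(-.14)]])
W=np.array([[.519,.124]])+np.array([(-42,56),(42,56),(-42,-56),(42,-56)])/1000@A.T
uv=proj(ci,np.c_[W,np.full(4,.067)]); print(uv)
g=im.max(2).astype(int); P=[]
for u,v in uv.round().astype(int):
    w=g[v-9:v+10,u-9:u+10]; ys,xs=np.nonzero(w<w.min()+25); P.append((u-9+xs.mean(),v-9+ys.mean()))
print(np.round(P,1)); L=ray(ci,P,.067)[:,:2]; print(L.round(4),L.mean(0),robot.get_state()["time"])
cv2.imwrite("pics/crop6.png",cv2.resize(im[50:200,180:330],(600,600)))
E
```

```text
[[212.67100956  80.28029627]
 [283.210014    80.37509788]
 [215.65239798 172.63826832]
 [280.97486841 172.73415058]]
[[213.   80.2]
 [283.6  80.3]
 [215.7 172.8]
 [281.2 172.8]]
[[0.4857 0.1854]
 [0.5688 0.1737]
 [0.4697 0.0742]
 [0.553  0.0625]] [0.5192944  0.12392987] 19.0583
```

View pics/crop6.png

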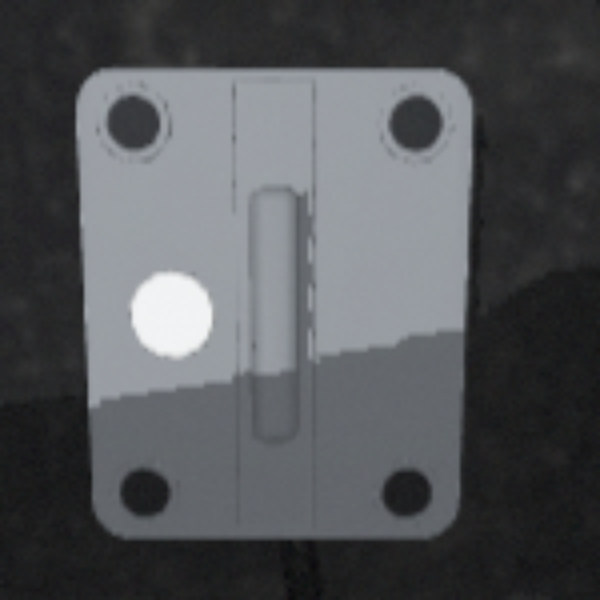

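The lid sits square, with pad centres averaging (0.5193, 0.1239), matching the box. Now I'll press the corners with closed fingers.

```bash
cat > press.py <<'E'
from h import *
PADS=dict(FL=(.4857,.1854),BR=(.553,.0625),BL=(.5688,.1737),FR=(.4697,.0742))
R=down(1.431-np.pi/2)
def press(n,zend=.0785,th=22):
    x,y=PADS[n]
    robot.move_ptp([x,y,.105],R)
    t=robot.move_linear([x,y,zend],.03,threshold=th); robot.pause(.15)
    s=robot.get_state(); print(n,t,s["ee_pos"].round(4) if hasattr(s["ee_pos"],"round") else s["ee_pos"],"tip z",round(s["ee_pos"][2]-.019,4),np.round(s["force"],1),s["time"])
    robot.move_linear([x,y,.105],.15)
E
python3 - <<'E'
from press import *
robot.move_linear([.519,.07,.15],.2); robot.gripper_to(0)
for n in("FL","BR","BL","FR"): press(n)
E
```

```text
FL True [0.4857 0.1855 0.0808] tip z 0.0618 [-4.4 -0.6 17.5] 22.0417
BR True [0.5529 0.0625 0.0806] tip z 0.0616 [-3.3  0.8 14.6] 23.9
BL True [0.5687 0.1736 0.0807] tip z 0.0617 [-4.2 -0.3 11.9] 25.6667
FR True [0.4697 0.0742 0.0803] tip z 0.0613 [-5.7 -1.3 18.1] 27.5417
```

All four reached home height under load. I'll verify each by touching it lightly (~3 N), then take a picture.

```bash
python3 - <<'E'
from press import *
for n in PADS: press(n,th=3)
robot.move_linear([.519,.07,.105],.2); robot.move_ptp([.519,.07,.28],R)
ci=robot.camera_info("wrist"); im=robot.grab_frame("wrist")[:,:,::-1]
uv=proj(ci,[[*p,.061] for p in PADS.values()]).round().astype(int); g=im.max(2).astype(int); P=[]
for u,v in uv:
    w=g[v-9:v+10,u-9:u+10]; ys,xs=np.nonzero(w<w.min()+25); P.append((u-9+xs.mean(),v-9+ys.mean()))
L=ray(ci,P,.061)[:,:2]; print(L.round(4),L.mean(0))
t=robot.grab_frame("scene")[:,:,::-1]; cv2.imwrite("pics/end.png",cv2.resize(t[130:290,120:400],(784,448)))
E
```

```text
FL True [0.4856 0.1853 0.0804] tip z 0.0614 [-1.1  0.2  7.9] 29.3
BR True [0.5528 0.0626 0.0804] tip z 0.0614 [-0.9  0.3  7.7] 31.15
BL True [0.5686 0.1736 0.0804] tip z 0.0614 [-1.7  0.3  8.7] 32.9083
FR True [0.4696 0.0742 0.0804] tip z 0.0614 [-1.1 -0.3  6.6] 34.7583
[[0.4848 0.1844]
 [0.5524 0.0615]
 [0.568  0.1727]
 [0.469  0.0731]] [0.51856499 0.12294365]
```

View pics/end.png

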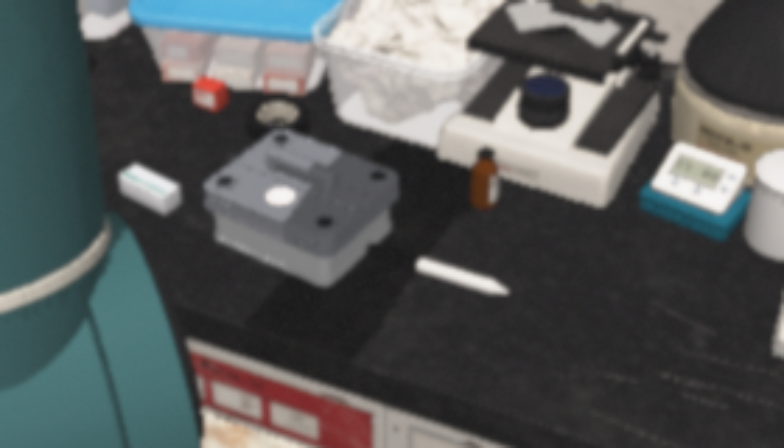

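The lid sits flat on the box (crop centre about (300,200)), and all pads read 61.4 mm. The bottle, marker and red carton are undisturbed, so I'm handing in.

```bash
python3 -c "
from rig import robot
print(robot.get_state()['time'],robot.sign_off())"
```

```text
the job is handed in; nothing more can be done
36.3083 None
```

The job is handed in after 36 s: the carton lies flat in the box, all four lid corners are home (pads at about 61.4 mm by touch), everything is let go, and the marker, bottle and red carton look undisturbed in the final picture; no verdict was returned.

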